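# Stand the fallen thread cone up and load it into the thread stand's deep pot

## Task

A thread cone has fallen over on the ironing table: stand it upright on the table and let go of it, so that you can take it again from above by its neck and lower it, neck up, into the deep clear pot of the thread stand. Let it down gently onto the pot's floor, neither dropped nor pushed down hard. Then swing the stand's guide arm round over the pot as far as its stop, so that the eye is above the cone, and leave the standing cone and the other things on the table undisturbed.

Things in the scene. Friction and masses are not known exactly. Their poses are not given: they have to be found in the camera images.
- cone: The fallen thread cone: beige, loose, about 0.12 kg, on its side; hardly rolls. 130 mm long, round. Diameter by distance from its flat foot: 66 mm at 0, 62 at 50, 53 at 75, 44 at 100, then a neck, 23 mm, from 108 to 130. Mass centre 49 mm from the foot. Origin: centre of the foot. Own z: from foot to neck (up when it stands). Lying, z dips 8 degrees to the neck.
- cone_waist (a point): Point on the cone's axis 62 mm from its foot, where the body is 58 mm thick. While the cone lies it is 28 mm (and the centre of the foot 36 mm) above the table.
- cone_neck (a point): Point on the cone's axis at the middle of its neck (23 mm thick, 22 mm long), 119 mm from the foot.
- stand: Thread stand, fixed: dark steel base plate 8 mm thick with a deep clear pot and a steel post. Origin: at table height on the pot's vertical axis. The base reaches 66 mm from this axis on its own +y side, 170 mm on its -y side and 62 mm along +x and -x. The post, 12 mm thick and 244 mm tall, stands 125 mm from the pot's axis along its own -y and carries the guide arm.
- pot_floor (a point): Centre of the pot's flat inner floor, 22 mm above the table, on the pot's axis. The floor is a grey foam cushion: it gives 1 mm for every 2.5 N, by 8 mm at most, so under 1 mm under the cone. The pot is round, 96 mm wide inside, walls 3 mm thick; fully open fingers may not fit inside it.
- pot_rim (a point): Centre of the pot's mouth, 162 mm above the table, 140 mm above its floor: a cone standing in the pot has the top of its neck 10 mm below the rim.
- guide (a joint): Angle of the guide arm about the post, rad. 0: at its stop, pointing from the post to the pot (stand's own +y), eye above the middle of the pot. Grows clockwise seen from above, away from the pot: at 1.57 it points along the stand's own +x. Starts well open. Stays where it is left; under 1 N at the lug moves it.
- lug (a point): Grip point on the guide arm's black upright finger lug: a round stub 14 mm thick whose top is 12 mm above this point and which rises 30 mm from the arm's rod; 90 mm from the hinge axis, 240 mm above the table. It moves with the arm. Take it from above or push it sideways.
- eye (a point): Centre of the wire eye at the arm's end, a 25 mm ring, 125 mm from the hinge axis, 222 mm above the table. It moves with the arm. The arm's rod is 8 mm thick, at the same height.
- guide_hinge (a point): Point on the post's vertical axis, the arm's hinge, 240 mm above the table (level with the lug's grip point).
- standing_cone: A second thread cone, grey, same shape and size as the fallen one (66 mm wide, 130 mm tall), standing upright on the table. A bystander. Origin: centre of its underside.
- beeswax_pot: Low round screw-lid pot, 69 mm wide, 41 mm high. Bystander. Origin: centre of its underside.
- tailor_chalk: Flat triangle of tailor's chalk, 42 x 47 x 8 mm. Bystander. Origin: centre of its underside.
- tape_measure: Rolled tape measure, 53 mm wide, 19 mm high. Bystander. Origin: centre of its underside.
- spool_green: Small thread spool standing on end, 34 mm wide, 45 mm high. Bystander. Origin: centre of its underside.
- spool_red: Thread spool standing on end, 40 mm wide, 55 mm high. Bystander. Origin: centre of its underside.
- ripper: Stitch ripper lying flat, 134 mm long along its own y, 24 mm wide and high. Bystander. Origin: centre of its underside.
- clip: Garment clip (short dark bar with metal ends) lying flat, 168 mm long along its own y, 58 mm wide, 12 mm high. Bystander. Origin: centre of its underside.

How it is judged:
By the outcome, as a careful person would: the job done as asked, in the order asked, and still so for the second after the job is handed in, with the robot touching nothing.
It also fails if it takes over 67 s, if anything falls off the work surface, if the arm or the gripper's body presses on something with over 40 N, if the wrist force passes 120 N, or if a joint passes its speed limit or range.

## Robot

A 6-joint arm with a two-finger parallel gripper is mounted at the origin on a cart in front of the work surface, level with it; the furniture and walls round the work are solid. World frame = base frame: x ahead of the robot, y to its left, z up, the work surface at z = 0. Lengths are in mm, angles in rad, forces in N, time in s.
With the tool pointing down it reaches from about 350 to 875 mm from the base axis. Payload 4.2 kg.
Tool frame: the origin (TCP) lies midway between the tips of the shut fingers; the grasp point (between the pads) lies 19 mm behind it; z points along the fingers, y is the line along which they close (so a half turn about z gives the same grasp; the last joint's range is limited). The gripper opens to 85 mm and grips with 20 to 120 N. Pads are 22 mm wide; open, the fingers measure 114 mm over their backs; the gripper's body (76 mm by 85 mm) begins 54 mm behind the grasp point. The pads swing forward as they close: fully open they stand 13 mm farther back than shut.
Start: joints at [1.376, 0.385, 0.008, 0, -1.194, -0.259], TCP at [273.956, 561.736, 231.312] pointing down, gripper open.
Joint ranges: [-3.14, 3.14], [-1.21, 2.06], [-1.07, 1.41], [-3.16, 2.05], [-2.99, -0.16], [-3.1, 3.1]. Speed limits (rad/s): [2.79, 2.79, 3.14, 3.14, 3.14, 3.14].

## Interface

Orientations are given as [roll, pitch, yaw] about the fixed x, y, z axes, in that order (R = Rz(yaw) Ry(pitch) Rx(roll)).
In Python, from station import env gives the robot as it stands.
- The arm moves only by the shell command python3 nudge.py 'ROWS' [FORCE]. ROWS is a JSON list of rows, 1 to 8 of them, each of 5 numbers: dx, dy, dz in mm, then a turn about the tool's z in rad, then the finger opening in mm; each row shifts and turns the commanded pose from where the row before left it, along the tool's axes as they then stand; what a row does not reach is not made up. A row lasts 1/8 s, in which the tool goes at most 62.5 mm and 0.188 rad, less where a joint would pass 70% of its speed; a pose out of reach is approached as far as the arm can. The fingers move at their own pace and stop on an object; FORCE is the grip in N (left out, the last holds). Time passes only in rows, so rows that do not move let the fingers close. It prints the time, the measured TCP pose, the force, the opening and the grip force at its end.
- env.get_obs(): the state, without advancing time (a new reading comes with each control period).
- env.read_camera(name): name is "side" or "top" or "wrist"; returns the picture (420x560x3 uint8, red, green, blue); there is no depth.
- env.camera_params(name): a dict with "vertical_fov" (degrees; the focal length in pixels is half the picture's height over the tangent of half this angle, whatever the lens; pixels are square), "cx", "cy" (the principal point, pixels), "R" (3x3) and "t" (3): a world point X has camera coordinates R X + t; the wrist camera has in their place "T_tool_cam" (4x4, takes a point from camera to tool coordinates, whose origin is the TCP and whose axes are the flange's). Camera axes: x right, y down, z forward; pixel columns grow to the right and rows downward; lengths in mm; the calibration is good to about 2 mm. A picture is of the moment at which its call begins: read the wrist's pose just before it. camera_params takes no time and is no camera call.
- env.job_done(): hands the job in; it is judged then, once.
The state is a dict: "time_s": time; "qpos": joint angles; "joint_vel": joint speeds; "tau": joint torques, N m; "tool_pos": TCP position; "orientation": TCP orientation; "ft_force": force on the tool from outside, world axes, zero at the start; "torque": the same for the moment, N m; "finger_gap": finger opening in mm; "grip_force": force on a finger pad.
Only numpy, scipy, OpenCV 4.12 (cv2) and the standard library are available. Lean on these libraries where they do the work, as an engineer would, in place of code of your own. Each camera call takes 0.05 s, during which the arm holds its last target. There are 200 camera calls.

## Working session

There is one attempt and no reset: what is moved stays moved. The work goes in short steps, Python scripts to look and compute and a shell command to move; the robot and the scene stay as the last step left them, time stands still between calls to the robot, and variables do not carry over. Pictures are saved under pics/ and viewed, at most 10 in all, crops included, and the job is handed in when it is done.

```bash
ls; mkdir -p pics
python3 - <<'E'
from station import env
import cv2,numpy as np
for n in ["top","side"]:
    im=env.read_camera(n); cv2.imwrite(f"pics/{n}0.png",cv2.cvtColor(im,cv2.COLOR_RGB2BGR))
    p=env.camera_params(n); print(n,p)
print(env.camera_params("wrist")); print(env.get_obs())
E
```

```text
nudge.py
pics
station.py
top {'vertical_fov': 56.88084765045254, 'cx': 285.5134311177157, 'cy': 209.92678761976805, 'R': array([[-0.13836456, -0.99037995, -0.00167674],
       [-0.9685898 ,  0.1356731 , -0.20839054],
       [ 0.2066133 , -0.0272098 , -0.97804426]]), 't': array([ 142.82244939,  576.98669299, 1209.85181917])}
side {'vertical_fov': 52.88342639483622, 'cx': 285.1002579978907, 'cy': 205.36867403507088, 'R': array([[-0.99837454,  0.05012571, -0.02712359],
       [ 0.04273142,  0.34342459, -0.93820764],
       [-0.03771342, -0.93784165, -0.34500831]]), 't': array([ 545.33991483,   83.63141097, 1478.6212428 ])}
{'vertical_fov': 71.76438129271912, 'cx': 278.92183377797284, 'cy': 209.72987197500223, 'T_tool_cam': array([[-7.11839258e-04, -9.48360565e-01, -3.17193525e-01,
         8.22878749e+01],
       [ 9.99999741e-01, -6.41440153e-04, -3.26370242e-04,
        -5.96071859e-04],
       [ 1.06056004e-04, -3.17193675e-01,  9.48360776e-01,
        -1.41743412e+02],
       [ 0.00000000e+00,  0.00000000e+00,  0.00000000e+00,
         1.00000000e+00]])}
{'time_s': 0.1, 'qpos': array([ 1.37561501e+00,  3.85479674e-01,  6.75911156e-03, -4.48800294e-04,
       -1.19398746e+00, -2.58615169e-01]), 'joint_vel': array([ 0.00015878, -0.00271651,  0.00248812,  0.0008828 , -0.00027255,
        0.00074501]), 'tau': array([-4.74136596e-04, -3.93318665e+01,  1.88928562e+01,  4.19795707e+00,
       -2.60819812e-03,  5.46583877e-06]), 'tool_pos': array([273.73192168, 561.28811229, 230.3275867 ]), 'orientation': array([ 3.13963785e+00, -8.57797335e-05, -4.53961939e-01]), 'ft_force': array([-0.14294841, -0.17111475,  0.08098624]), 'torque': array([-0.03759349,  0.0586422 ,  0.05759228]), 'grip_force': 0.0, 'finger_gap': 85.81733146633566}
```
View pics/top0.png

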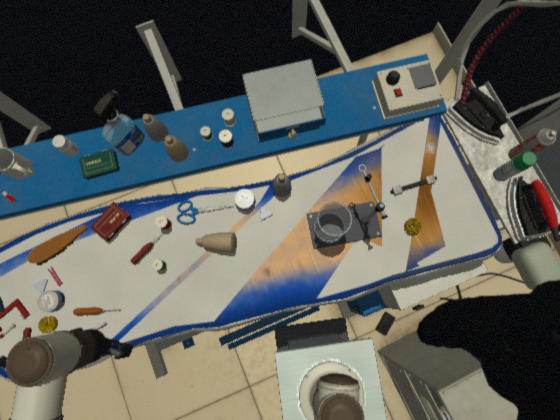

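View pics/side0.png

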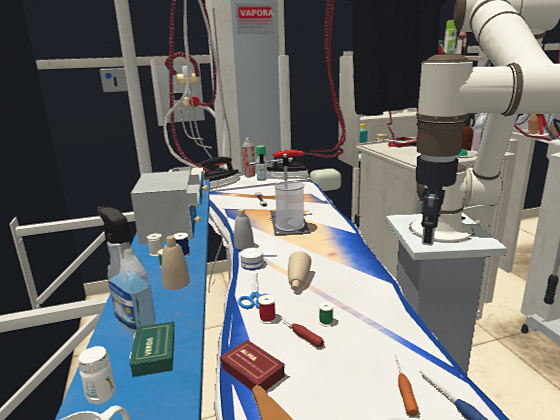

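The top view shows the fallen cone with its neck left at about (199,241) and its foot right at (236,243). The stand pot is at (333,222), the post near (380,212), and the guide arm's eye at about (363,169). The side view shows the cone at (300,270). I'll enlarge both.

Create h.py:
```python
from station import env
import numpy as np,cv2
def f(p): return 210/np.tan(np.radians(p["vertical_fov"]/2))
def cam(n,obs=None):
    p=env.camera_params(n)
    if n!="wrist": return f(p),p["cx"],p["cy"],np.array(p["R"]),np.array(p["t"])
    from scipy.spatial.transform import Rotation as Ro
    T=np.eye(4);T[:3,:3]=Ro.from_euler("xyz",obs["orientation"]).as_matrix();T[:3,3]=obs["tool_pos"]
    M=np.linalg.inv(T@p["T_tool_cam"]); return f(p),p["cx"],p["cy"],M[:3,:3],M[:3,3]
def ray(c,uv):
    F,cx,cy,R,t=c; d=R.T@np.array([(uv[0]-cx)/F,(uv[1]-cy)/F,1]); return -R.T@t,d/np.linalg.norm(d)
def onz(c,uv,z):
    o,d=ray(c,uv); return o+d*(z-o[2])/d[2]
def tri(c1,a,c2,b):
    o1,d1=ray(c1,a);o2,d2=ray(c2,b)
    s=np.linalg.lstsq(np.c_[d1,-d2],o2-o1,rcond=None)[0]
    p,q=o1+s[0]*d1,o2+s[1]*d2; return (p+q)/2,np.linalg.norm(p-q)
def proj(c,X):
    F,cx,cy,R,t=c; v=R@np.array(X,float)+t; return np.array([F*v[0]/v[2]+cx,F*v[1]/v[2]+cy])
```

Run:
```python
from h import *
T=cam("top")
a=cv2.imread("pics/top0.png");b=cv2.imread("pics/side0.png")
cv2.imwrite("pics/topc.png",cv2.resize(a[150:290,180:400],(770,490),interpolation=cv2.INTER_CUBIC))
cv2.imwrite("pics/sidec.png",cv2.resize(b[145:300,225:345],(464,600),interpolation=cv2.INTER_CUBIC))
print(onz(T,(199,241),28),onz(T,(236,243),36),onz(T,(333,222),10),onz(T,(380,212),240),onz(T,(363,169),222))
```

```text
[533.75538357 358.64157311  28.        ] [509.04146638 237.21906409  36.        ] [538.21731061 -93.47010852  10.        ] [ 510.78589149 -194.76477321  240.        ] [ 646.71990377 -174.75951971  222.        ]
```

View pics/topc.png

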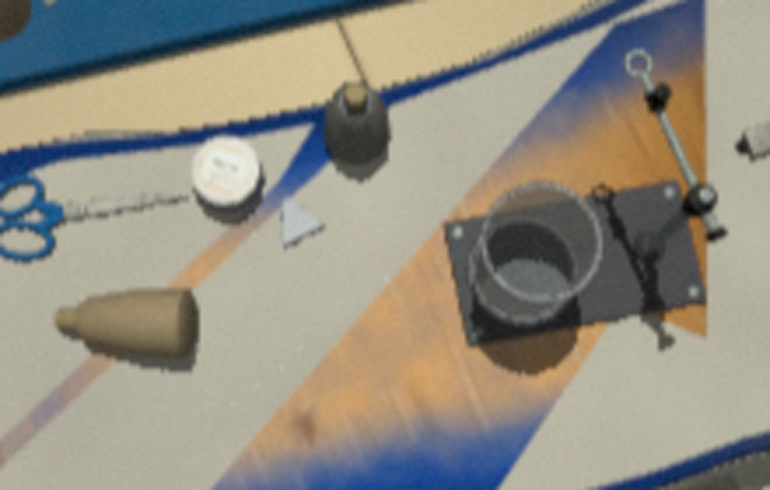

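View pics/sidec.png

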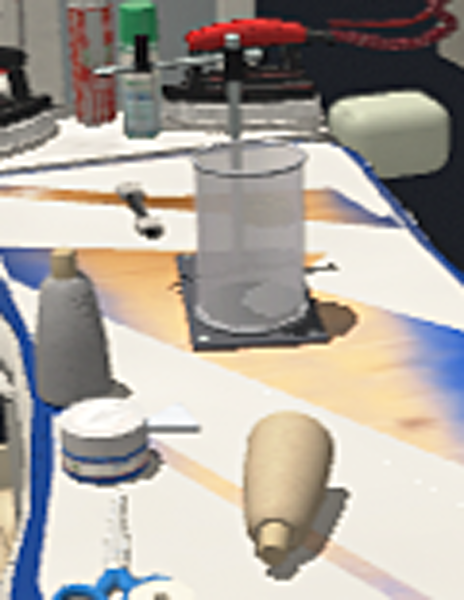

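In the top crop, in full-frame pixels, the neck tip is at (197.7,241.4), the eye at (362.3,168), the lug at (367.4,178), the post top at (381,205) and the pot rim centre at (335,218.6). The side view gives the neck tip at (295.3,286.2), the eye at (251.6,163.1), the post top at (285.3,156) and the rim centre at (289.7,186.4).

Run:
```python
from h import *
T=cam("top");S=cam("side");np.set_printoptions(precision=1,suppress=True)
t=lambda x,y:(180+x/3.5,150+y/3.5); s=lambda x,y:(225+x/3.867,145+y/3.867)
for n,a,b in [("necktip",(62,320),(272,546)),("eye",(638,63),(103,70)),("lug",(656,98),(140,45)),("post",(703,193),(233,42)),("rim",(543,240),(250,160)),("stcone",(355,92),(64,260))]:
    print(n,*tri(T,t(*a),S,s(*b)))
p=onz(T,t(62,320),18); 
# foot: visible right edge of base at mid height
q=onz(T,t(196,326),36); print(p,q,q-p,np.linalg.norm((q-p)[:2]))
a0=(p-q)[:2]/np.linalg.norm((p-q)[:2]);print("axis",a0,np.arctan2(a0[1],a0[0]))
print("potbottom side",onz(S,s(250,320),8), "chalk,wax",onz(T,t(300,225),8),onz(T,t(226,172),41))
o=env.get_obs();print(proj(cam("wrist",o),[530,340,20]))
```

```text
necktip [535.6 364.4  20.3] 2.8789076589745988
eye [ 652.4 -174.1  219.2] 3.0319787015732094
lug [ 615.6 -178.1  240.7] 4.952523223588406
post [ 529.9 -202.1  235.3] 1.584865592846389
rim [523.1 -80.2 154.8] 2.218597925185965
stcone [687.4  61.  119.7] 3.0073477774743345
[534.5 365.1  18. ] [508.6 237.3  36. ] [ -26.  -127.8   18. ] 130.41562046639655
axis [0.2 1. ] 1.3704623011273762
potbottom side [527.  -54.6   8. ] chalk,wax [596.7 129.    8. ] [651.  191.7  41. ]
[ 376.3 -180.1]
```

```bash
python3 nudge.py '[[54,12,8,0,85],[54,12,8,0,70],[54,12,8,0,60],[54,12,8,0,50],[54,12,8,0,50],[53,11,8,0,50]]' 20; python3 nudge.py '[[0,0,0,0.188,50],[0,0,0,0.188,50],[0,0,0,0.188,50],[0,0,0,0.188,50],[0,0,0,0.188,50],[0,0,0,0.188,50],[0,0,0,0.188,50],[0,0,0,0,50]]' 20
python3 - <<'E'
from h import *
o=env.get_obs();im=env.read_camera("wrist");print(o["tool_pos"],o["orientation"])
cv2.imwrite("pics/w1.png",cv2.cvtColor(im,cv2.COLOR_RGB2BGR))
for X in [[535,364,18],[508.6,237,36]]: print(proj(cam("wrist",o),X))
E
```

```text
time_s: 0.85
tool_pos: [534.2, 354.9, 182.6]
orientation: [3.141, 0.0, -0.454]
ft_force: [0.7, 1.2, -0.7]
finger_gap: 50.4
grip_force: 0.0
time_s: 1.85
tool_pos: [532.9, 356.1, 182.8]
orientation: [3.141, -0.001, -1.764]
ft_force: [-0.6, -0.4, -0.1]
finger_gap: 49.7
grip_force: 0.0
[532.89399047 356.14961076 182.75574473] [ 3.14086390e+00 -8.32101385e-04 -1.76423495e+00]
[279.01571922 198.89206047]
[280.59763685  66.02665749]
```

View pics/w1.png

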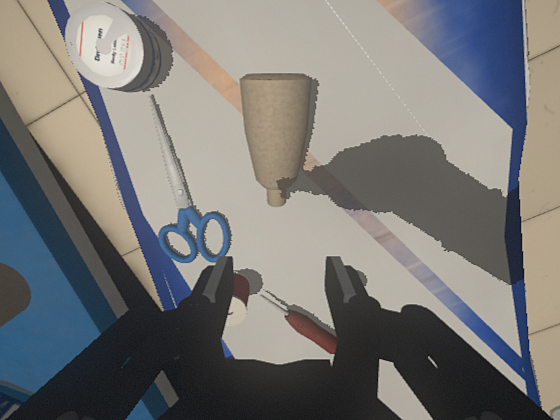

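The wrist view shows the neck tip at (275,206), the neck root at (274,188) and the foot's edge centred at (276,76). The cone's axis lies almost along the tool's x.

Run:
```python
from h import *
o=env.get_obs();W=cam("wrist",o);T=cam("top")
np.set_printoptions(precision=1,suppress=True)
a=onz(W,(275,206),18);m=onz(W,(274.5,197),20);b=onz(W,(276,76),36);print(a,m,b,np.linalg.norm((a-b)[:2]),np.arctan2(*(a-b)[1::-1]))
print(tri(W,(275,206),T,(180+62/3.5,150+320/3.5)))
R=W[3]
from scipy.spatial.transform import Rotation as Ro
Rt=Ro.from_euler("xyz",o["orientation"]).as_matrix()
for p in (a,m,b): print(Rt.T@(p-o["tool_pos"]))
```

```text
[541.  371.3  18. ] [539.4 360.4  20. ] [514.5 244.2  36. ] 129.76519039133203 1.3646484471338693
(array([537.5, 367.5,  20.5]), np.float64(8.663997955883051))
[-16.5  -5.1 164.8]
[ -5.5  -5.6 162.8]
[113.3  -3.3 146.9]
```

```bash
python3 nudge.py '[[-6,-5.3,40,0,50],[0,0,45,0,50],[0,0,45,0,50],[0,0,30,0,50],[0,0,14,0,50],[0,0,0,0,50]]' 20
python3 - <<'E'
from h import *
o=env.get_obs();im=env.read_camera("wrist");print(o["tool_pos"])
cv2.imwrite("pics/w2.png",cv2.cvtColor(im,cv2.COLOR_RGB2BGR))
E
```

```text
time_s: 2.65
tool_pos: [539.4, 361.0, 8.7]
orientation: [3.141, -0.001, -1.765]
ft_force: [0.4, 1.0, -0.1]
finger_gap: 50.1
grip_force: 0.0
[539.36623752 360.99360363   8.6786928 ]
```

View pics/w2.png

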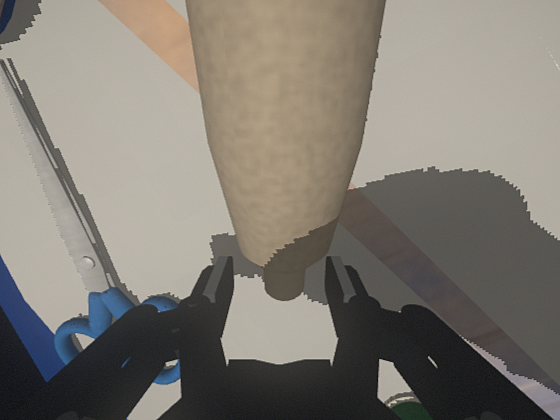

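The neck at (285,280) is between the finger tips, and its length from rows 265 to 298 lies alongside the pads. I'll close now.

```bash
python3 nudge.py '[[0,0,0,0,20],[0,0,0,0,15],[0,0,0,0,15],[0,0,0,0,15],[0,0,0,0,15]]' 20
python3 - <<'E'
import numpy as np
a0=np.radians(-8);L=120;P=33
# neck rel. to lower foot edge; neck horizontal s (toward neck), height h
for d in [-8,0,10,20,30,40,50,60,70,80,90]:
    a=np.radians(d); print(d, round(L*np.cos(a)-P*np.sin(a),1), round(L*np.sin(a)+P*np.cos(a),1))
E
```

```text
time_s: 3.32
tool_pos: [540.3, 362.2, 10.4]
orientation: [-3.14, 0.002, -1.766]
ft_force: [0.3, 2.6, 5.6]
finger_gap: 22.2
grip_force: 20.9
-8 123.4 16.0
0 120.0 33.0
10 112.4 53.3
20 101.5 72.1
30 87.4 88.6
40 70.7 102.4
50 51.9 113.1
60 31.4 120.4
70 10.0 124.0
80 -11.7 123.9
90 -33.0 120.0
```

```bash
python3 nudge.py '[[1.7,0,-12,0,15],[1.7,0,-10,0,15],[7.6,0,-17,0,15],[5.5,0,-10,0,15],[5.5,0,-9,0,15],[7,0,-8.5,0,15],[7,0,-8,0,15],[0,0,0,0,15]]' 20; python3 nudge.py '[[8.5,0,-7,0,15],[8.5,0,-7,0,15],[9.5,0,-5.5,0,15],[9.5,0,-5.2,0,15],[10,0,-3.7,0,15],[10.5,0,-3.6,0,15],[0,0,0,0,15]]'
python3 - <<'E'
from h import *
o=env.get_obs()
s=env.read_camera("side");t=env.read_camera("top")
a=cv2.resize(s[180:320,230:370],(560,560));b=cv2.resize(t[190:280,150:290],(560,360))[:, :240]
cv2.imwrite("pics/m3.png",cv2.cvtColor(a,cv2.COLOR_RGB2BGR))
E
```

```text
time_s: 4.32
tool_pos: [532.7, 325.5, 84.6]
orientation: [-3.141, 0.001, -1.767]
ft_force: [-0.2, 0.5, -1.2]
finger_gap: 22.1
grip_force: 20.4
time_s: 5.2
tool_pos: [521.5, 269.7, 116.2]
orientation: [-3.141, 0.0, -1.767]
ft_force: [0.7, 0.9, -0.8]
finger_gap: 22.0
grip_force: 20.4
```

View pics/m3.png

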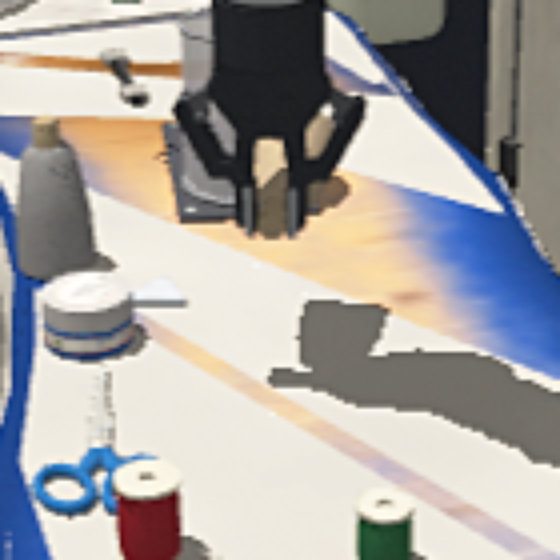

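The cone is still held level behind the fingers, because the 20 N grip carried it without letting it rotate. I'll ease the opening so that it swings foot-down about the pads.

```bash
python3 nudge.py '[[0,0,-2,0,21],[0,0,0,0,21],[0,0,0,0,21]]' 20;python3 nudge.py '[[0,0,0,0,22],[0,0,0,0,22],[0,0,0,0,22]]' 20;python3 nudge.py '[[0,0,0,0,22.5],[0,0,0,0,22.5],[0,0,0,0,22.5]]' 20
python3 -c "
from station import env
print(env.get_obs()['torque'])"
```

```text
time_s: 5.68
tool_pos: [521.5, 270.6, 117.7]
orientation: [3.141, -0.0, -1.766]
ft_force: [-0.3, -0.0, -1.5]
finger_gap: 22.1
grip_force: 20.4
time_s: 6.05
tool_pos: [521.5, 270.4, 117.8]
orientation: [3.142, -0.0, -1.766]
ft_force: [0.5, -0.1, -0.8]
finger_gap: 22.2
grip_force: 19.4
time_s: 6.42
tool_pos: [521.5, 270.4, 117.8]
orientation: [3.142, -0.0, -1.766]
ft_force: [0.9, 1.3, -0.3]
finger_gap: 22.6
grip_force: 8.3
[ 0.09830636 -0.05523212  0.00588468]
```

```bash
for i in 1; do python3 nudge.py '[[0,0,0,0,22.6],[0,0,0,0,22.6],[0,0,0,0,22.6]]' 20; done; python3 -c "
from station import env
print(env.get_obs()['torque'])"; python3 nudge.py '[[0,0,0,0,22.7],[0,0,0,0,22.7],[0,0,0,0,22.7]]' 20
python3 - <<'E'
from h import *
print(env.get_obs()['torque'])
w=env.read_camera("wrist");s=env.read_camera("side")
a=cv2.resize(s[180:320,230:370],(400,400))
cv2.imwrite("pics/m4.png",cv2.cvtColor(np.hstack([a,cv2.resize(w,(400,400))]),cv2.COLOR_RGB2BGR))
E
```

```text
time_s: 6.8
tool_pos: [521.5, 270.4, 117.8]
orientation: [3.142, -0.0, -1.766]
ft_force: [1.3, 0.1, -1.8]
finger_gap: 22.6
grip_force: 5.9
[ 0.02963526  0.00887963 -0.03206816]
time_s: 7.18
tool_pos: [521.5, 270.5, 117.8]
orientation: [-3.142, 0.0, -1.766]
ft_force: [0.1, 0.1, -0.6]
finger_gap: 22.8
grip_force: 3.9
[ 0.04012207 -0.00155083  0.03053505]
```

View pics/m4.png

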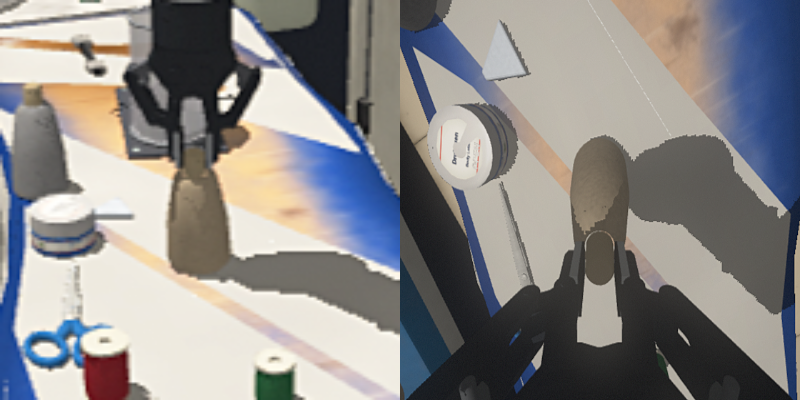

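The cone has swung round and hangs neck up, near upright. I'll lower it to touch the table.

```bash
python3 nudge.py '[[0,0,1,0,22.7],[0,0,1,0,22.7],[0,0,1,0,22.7],[0,0,1,0,22.7],[0,0,0,0,22.7],[0,0,0,0,22.7]]';python3 nudge.py '[[0,0,1,0,22.7],[0,0,1,0,22.7],[0,0,1,0,22.7],[0,0,1,0,22.7],[0,0,0,0,22.7],[0,0,0,0,22.7]]'
python3 - <<'E'
from h import *
w=env.read_camera("wrist");s=env.read_camera("side")
a=cv2.resize(s[180:320,230:370],(400,400))
cv2.imwrite("pics/m5.png",cv2.cvtColor(np.hstack([a,cv2.resize(w,(400,400))]),cv2.COLOR_RGB2BGR))
E
```

```text
time_s: 8.02
tool_pos: [523.1, 271.4, 116.0]
orientation: [-3.138, 0.003, -1.765]
ft_force: [-0.5, 0.7, 7.7]
finger_gap: 22.8
grip_force: 4.9
time_s: 8.78
tool_pos: [523.4, 271.7, 112.5]
orientation: [-3.137, 0.004, -1.765]
ft_force: [-0.3, 0.1, 9.5]
finger_gap: 22.9
grip_force: 6.1
```

View pics/m5.png

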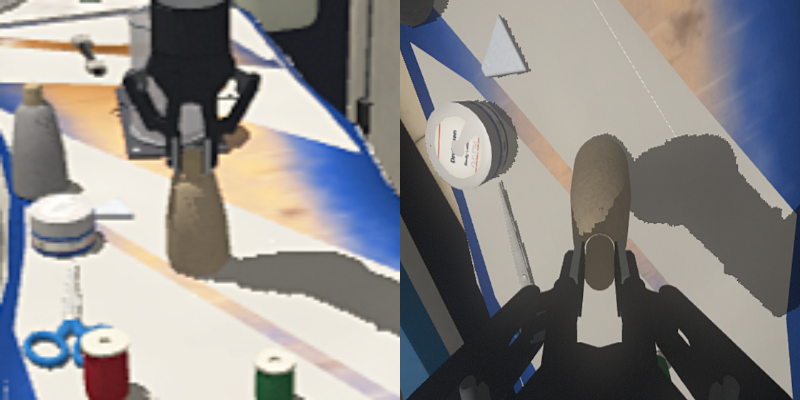

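The wrist view shows the neck top at full-frame row ~246 and the foot's far edge at row ~142. I'll compare these with an upright cone.

Run:
```python
from h import *
o=env.get_obs();W=cam("wrist",o);p=o["tool_pos"]
ax=np.array([np.cos(-1.765),np.sin(-1.765),0]); side=np.array([ax[1],-ax[0],0])
from scipy.optimize import minimize_scalar
prof=[(0,33),(50,31),(75,26.5),(100,22),(108,11.5),(130,11.5)]
def outline(til):  # tilt: foot toward +ax by til, pivot at neck centre, foot's low edge on the table
    u=np.array([-np.sin(til),np.cos(til)])  # foot->neck in (ax,z)
    n=np.array([np.cos(til),np.sin(til)])
    foot=np.array([119*np.sin(til),33*np.sin(abs(til))])
    rows=[]
    for h,r in prof:
        for th in np.linspace(0,2*np.pi,60):
            q=foot+u*h+n*r*np.cos(th)
            X=np.array([p[0],p[1],0])+ax*q[0]+side*r*np.sin(th)+np.array([0,0,q[1]])
            rows.append((*proj(W,X),h))
    return np.array(rows)
for d in [0,5,10,15,20,30]:
    r=outline(np.radians(d)); k=r[:,2]==130; print(d,"min row",r[:,1].min().round(),"neck top rows",r[k,1].min().round(),r[k,1].max().round(), "maxwidth",np.ptp(r[:,0]).round())
```

```text
0 min row 170.0 neck top rows 266.0 306.0 maxwidth 82.0
5 min row 160.0 neck top rows 272.0 310.0 maxwidth 84.0
10 min row 149.0 neck top rows 277.0 311.0 maxwidth 85.0
15 min row 137.0 neck top rows 280.0 312.0 maxwidth 87.0
20 min row 126.0 neck top rows 283.0 311.0 maxwidth 89.0
30 min row 103.0 neck top rows 285.0 305.0 maxwidth 91.0
```

The cone leans about 12°, with its foot ahead along tool +x. I'll push the neck towards +x to right it about its touching edge.

```bash
python3 nudge.py '[[3,0,0,0,22.7],[3,0,0,0,22.7],[3,0,0,0,22.7],[3,0,0,0,22.7],[0,0,0,0,22.7],[0,0,0,0,22.7]]';python3 nudge.py '[[3,0,0,0,22.7],[3,0,0,0,22.7],[3,0,0,0,22.7],[3,0,0,0,22.7],[0,0,0,0,22.7],[0,0,0,0,22.7]]'
python3 - <<'E'
from h import *
print(env.get_obs()["torque"])
w=env.read_camera("wrist")
cv2.imwrite("pics/m6.png",cv2.cvtColor(w,cv2.COLOR_RGB2BGR))
E
```

```text
time_s: 9.62
tool_pos: [519.8, 258.9, 110.8]
orientation: [-3.14, 0.001, -1.766]
ft_force: [-0.4, 0.4, 5.7]
finger_gap: 22.6
grip_force: 5.7
time_s: 10.38
tool_pos: [516.5, 246.6, 109.3]
orientation: [3.141, -0.001, -1.766]
ft_force: [0.7, 0.1, -0.7]
finger_gap: 22.4
grip_force: 5.0
[-0.0141601  -0.05013302 -0.04769838]
```

View pics/m6.png

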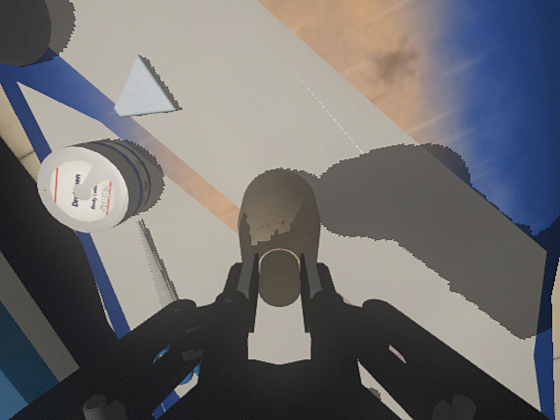

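The cone now stands upright, with its far edge at row ~168 where 170 is expected, and no force remains. I'll let go, rise, turn the tool and then take it again by the neck.

```bash
python3 nudge.py '[[0,0,0,0,30],[0,0,0,0,40],[0,0,0,0,45],[0,0,-15,0,45],[0,0,-25,0,45],[0,0,-20,0,45],[0,0,0,0,45]]' 20;python3 nudge.py '[[0,0,0,0.172,45],[0,0,0,0.172,45],[0,0,0,0.172,45],[0,0,0,0.172,45],[0,0,0,0.172,45],[0,0,0,0.172,45],[0,0,0,0.172,45],[0,0,0,0.172,45]]'
python3 - <<'E'
from h import *
np.set_printoptions(precision=1,suppress=True)
T=cam("top");S=cam("side")
c=[onz(T,(180+x/3.5,150+y/3.5),8)[:2] for x,y in [(445,225),(690,180),(705,300),(470,345)]]
print("base corners",np.array(c),np.mean(c,0))
# beige cone from the side and top: where is the neck now
t=env.read_camera("top");s=env.read_camera("side")
for im,C,n in ((t,T,"top"),(s,S,"side")):
    cv2.imwrite(f"pics/{n}7.png",cv2.cvtColor(im,cv2.COLOR_RGB2BGR))
    old=cv2.imread(f"pics/{n}0.png")[:,:,::-1]
    r=im.astype(int);m=((r[...,0]-r[...,2])>25)&(r[...,0]<235)&((r[...,0]-r[...,1])<50)&((r[...,0]-r[...,1])>8)
    m&=np.abs(r-old.astype(int)).sum(2)>40
    k,l,st,ce=cv2.connectedComponentsWithStats(m.astype(np.uint8))
    for i in range(1,k):
        if st[i,4]>25: print(n,st[i],ce[i])
    print(n,"pred foot,top",proj(C,[516.5,246.6,0]),proj(C,[516.5,246.6,130]))
E
```

```text
time_s: 11.3
tool_pos: [518.0, 247.7, 172.5]
orientation: [-3.138, 0.004, -1.766]
ft_force: [-0.7, 0.1, -0.6]
finger_gap: 45.1
grip_force: 0.0
time_s: 12.3
tool_pos: [516.4, 246.6, 169.0]
orientation: [-3.141, -0.001, 3.135]
ft_force: [0.4, 0.5, 0.5]
finger_gap: 45.0
grip_force: 0.0
base corners [[ 577.1  -10.9]
 [ 588.3 -255.5]
 [ 469.6 -247.6]
 [ 458.1  -17. ]] [ 523.3 -132.7]
top [183 194  38  31 610] [201.4 207.9]
top [206 237  27  17 135] [217.8 245.6]
top [234 236   9  10  37] [237.2 240.1]
top [163 250   9   8  26] [166.5 253.8]
top [ 21 337   9  21  50] [ 26.  346.9]
top [112 348  21  12 140] [122.6 354.1]
top [  11  371   63   49 1587] [ 42.9 397.1]
top [244 373  11  12  36] [249.3 378.7]
top pred foot,top [234.3 242.5] [228.8 237.2]
side [412   6  21   7  53] [421.9   7.9]
side [391  28  24   7  38] [403.   30.2]
side [280  82  29   8 110] [294.5  84.7]
side [320  93   9   8  28] [323.6  96.4]
side [358  95  13  11  27] [362.6  99.5]
side [541  99   9   6  45] [544.6 101.7]
side [505 119  10  11  28] [509.7 125.1]
side [452 125  13  25 145] [458.3 137.8]
side [427 143  17   9  59] [435. 146.]
side [494 149  12   8  40] [498.2 152.4]
side [418 150  40  33 333] [440.7 164.4]
side [288 229  22  47 763] [298.6 254.3]
side pred foot,top [299.6 270.8] [298.8 229.8]
```

The standing cone shows in the side view at columns 288-310 and rows 229-276, matching an upright prediction. I'll regrasp the neck from above.

```bash
python3 nudge.py '[[0,0,25,0,45],[0,0,20,0,45],[0,0,12,0,45],[0,0,0,0,40],[0,0,0,0,15],[0,0,0,0,15],[0,0,0,0,15],[0,0,0,0,15]]' 30; python3 nudge.py '[[0,0,0,0,15],[0,0,-20,0,15],[0,0,-50,0,15],[0,0,-55,0,15],[0,0,-50,0,15],[0,0,-20,0,15],[0,0,0,0,15]]'
python3 -c "
from station import env
o=env.get_obs();print(o['tool_pos'],o['torque'],o['qpos'])"
```

```text
time_s: 13.4
tool_pos: [517.3, 247.1, 113.5]
orientation: [3.141, 0.001, 3.141]
ft_force: [-0.0, -0.7, 2.3]
finger_gap: 21.5
grip_force: 29.6
time_s: 14.28
tool_pos: [517.1, 247.3, 309.0]
orientation: [3.139, 0.002, 3.141]
ft_force: [0.2, 0.1, -2.1]
finger_gap: 22.1
grip_force: 29.6
[517.0841112  247.29601468 309.02631646] [-0.01360556  0.03768927 -0.03828157] [ 7.28429475e-01  2.50517846e-01  8.52453109e-03 -3.99262053e-04
 -1.32562130e+00 -2.29987827e+00]
```

```bash
python3 nudge.py '[[0,-25,0,0,15],[0,-45,0,0,15],[0,-45,0,0,15],[0,-45,0,0,15],[0,-25,0,0,15],[0,0,0,0,15],[0,0,0,0,15]]'
python3 - <<'E'
from h import *
np.set_printoptions(precision=1,suppress=True)
o=env.get_obs();im=env.read_camera("wrist");W=cam("wrist",o);print(o["tool_pos"])
cv2.imwrite("pics/w8.png",cv2.cvtColor(im,cv2.COLOR_RGB2BGR))
for X in [[577,-13,8],[588,-253,8],[470,-247,8],[460,-17,8],[521,-80,162],[527,-204,244],[616,-178,240],[521,-80,22]]: print(X,proj(W,X))
# rectify onto z=8 plane: 1 px = 1 mm, x 420..640 , y 20..-280
H=np.array([[x,y] for x,y in [(640,20),(640,-280),(420,-280),(420,20)]],float)
src=np.float32([proj(W,[x,y,8]) for x,y in H]); dst=np.float32([(20-y,640-x) for x,y in H])
r=cv2.warpPerspective(im,cv2.getPerspectiveTransform(src,dst),(301,221)); cv2.imwrite("pics/r8.png",r[:,:,::-1])
g=r.max(2).astype(int)
for y0 in (-20,-140,-150,-215,-235): print("y",y0,g[::4,20-y0])
E
```

```text
time_s: 15.15
tool_pos: [516.3, 61.6, 306.7]
orientation: [-3.141, -0.002, 3.14]
ft_force: [0.6, -0.0, -0.2]
finger_gap: 21.7
grip_force: 29.6
[516.3  61.6 306.7]
[577, -13, 8] [232.5 206.7]
[588, -253, 8] [ 83.6 213.4]
[470, -247, 8] [ 70.5 138. ]
[460, -17, 8] [225.6 130.7]
[521, -80, 162] [141.9 200.8]
[527, -204, 244] [-65.7 239.2]
[616, -178, 240] [  7.2 330. ]
[521, -80, 22] [184.1 173.8]
y -20 [200 200 198 200 200 200 201 200 203 202 201 201 195 202 198 103 144 208
 161 107 108 108 110 108 107 109 106 105 106 106 106 106 107 108 109 109
 107 109 107 107 112 110 108 107 110  92 222 214 207 205 206 207 210 207
 205 202]
y -140 [127 128 129 131 134 133 134 132 132 132 132 132 133 111 104 104 101 101
 102 101 102 100 100  99  98  99  98  97  99 102 101 104 105 109 111 120
 132  92 102  96 100 100 100  94 162 211 210 207 203 205 205 206 205 205
 205 205]
y -150 [128 129 132 134 133 133 133 131 131 131 132 129 132 106 104 102 101 101
 102 100 101 100  98 100  98  99  99 100  99 101 104 106 106 109 113 118
 142 106  98  96 100 102 100  92 160 202 202 203 204 206 205 207 206 205
 205 206]
y -215 [195 191 187 180 148 136 149 162 119 129 128 127 118 102 101 101 102 100
 102 101 100 101 103 102 102 104 101 176 166 136  92  97  93  94  98  96
  98  96  97  98  98  97  97 150 191 190 190 189 201 200 201 200 199 199
 201 199]
y -235 [185 186 185 184 184 180 182 181 182 181 178 184 114 102 172 165 100  89
  97  90  93  93  92  96  87  87  89  93  95  99  95  97  96  97  98  97
  98  96  96 146 135  95  89 160 196 194 191 187 183 184 182 200 199 199
 201 200]
```

Run:
```python
from h import *
r=cv2.imread("pics/r8.png").max(2).astype(int)
for x0 in (480,500,545,560,570):
    l=r[640-x0]; print(x0,"near edge y 20..-30",l[0:50:2],"far y -235..-275",l[255:296:2])
ys=[-10,-15,-25,-150,-160,-170,-225,-240]
for y0 in ys:
    l=r[:,20-y0]<120; i=np.where(l)[0]; i=i[(i>30)&(i<200)]
    print(y0,640-i[0],640-i[-1])
```

```text
480 near edge y 20..-30 [196 200 204 205 206 206 205 206 210 210 209 209 207 206 205 206 206 124
  92 107 112 100  69  73  73] far y -235..-275 [135 171 177 173 128  93  85 161 200 197 196 197 197 199 198 197 198 198
 198 199 198]
500 near edge y 20..-30 [202 201 198 196 199 202 203 203 202 202 202 204 206 209 212 213 176  86
 103 110 109 108 110  99  67] far y -235..-275 [ 97  98  98  97  98  97 108 161 187 199 198 199 197 199 199 199 198 200
 200 200 200]
545 near edge y 20..-30 [ 92  93  92  93  91  85 124 192 210 211 211 208 207 207 210 189  72 102
 110 108 106 108 108 105 103] far y -235..-275 [ 87  87  87  87  88  86  87  88  89  87  87  85  87 102 119 153 187 195
 208 206 205]
560 near edge y 20..-30 [ 92  95  95  94  93  92  91  93  89 106 178 206 200 200 203 144  80 108
 108 107 108 107 108 106 107] far y -235..-275 [ 93  95  96  94  91 132 175 174 169 170 169 167 165 157 170 150 104  84
  85  86  86]
570 near edge y 20..-30 [ 91  93  93  94  94  93  93  92  92  89  93 156 216 212 195  88  94 111
 111 156 206 205 198 153 108] far y -235..-275 [ 99  94  94  93  96 143 180 174 173 173 170 168 168 164 167 192 202 202
 201 202 202]
-10 579 562
-15 581 463
-25 582 457
-150 588 465
-160 597 465
-170 596 467
-225 578 469
-240 592 469
```

The pot axis comes out at about (522.5,−77.5), which agrees with the top view. I'll move over the pot and lower most of the way.

```bash
python3 nudge.py '[[-3,-20,0,0,15],[-3,-40,0,0,15],[0,-40,0,0,15],[0,-25,0,0,15],[0,-14,0,0,15],[0,0,0,0,15],[0,0,0,0,15]]'; python3 -c "
from h import *
o=env.get_obs();print(o['tool_pos'])"
```

```text
time_s: 16.08
tool_pos: [522.8, -76.2, 307.7]
orientation: [3.141, -0.0, -3.141]
ft_force: [0.1, 1.4, -1.4]
finger_gap: 21.5
grip_force: 29.7
[522.76326586 -76.20909773 307.68558114]
```

```bash
python3 nudge.py '[[0,-1,15,0,15],[0,0,20,0,15],[0,0,20,0,15],[0,0,10,0,15],[0,0,0,0,15]]'; python3 nudge.py '[[0,0,20,0,15],[0,0,25,0,15],[0,0,25,0,15],[0,0,15,0,15],[0,0,7,0,15],[0,0,0,0,15],[0,0,0,0,15]]'
```

```text
time_s: 16.7
tool_pos: [522.2, -77.9, 241.9]
orientation: [-3.141, -0.002, 3.141]
ft_force: [-0.2, -0.5, -0.4]
finger_gap: 21.2
grip_force: 29.7
time_s: 17.58
tool_pos: [523.4, -78.1, 151.7]
orientation: [3.142, 0.002, 3.141]
ft_force: [0.0, -1.4, -1.4]
finger_gap: 21.9
grip_force: 29.7
```

```bash
python3 nudge.py '[[0,0,2,0,15],[0,0,2,0,15],[0,0,2,0,15],[0,0,0,0,15],[0,0,0,0,15]]'; python3 nudge.py '[[0,0,1,0,15],[0,0,1,0,15],[0,0,0,0,15],[0,0,0,0,15]]'
```

```text
time_s: 18.2
tool_pos: [522.7, -78.1, 144.8]
orientation: [-3.142, 0.0, 3.141]
ft_force: [-0.6, 0.3, -1.4]
finger_gap: 21.8
grip_force: 29.7
time_s: 18.7
tool_pos: [522.6, -78.1, 142.8]
orientation: [-3.142, -0.0, 3.141]
ft_force: [-0.8, -0.3, -1.4]
finger_gap: 22.0
grip_force: 29.7
```

```bash
python3 nudge.py '[[0,0,1,0,15],[0,0,1,0,15],[0,0,1,0,15],[0,0,1,0,15],[0,0,0,0,15],[0,0,0,0,15]]'; for i in 1; do python3 nudge.py '[[0,0,0.5,0,15],[0,0,0.5,0,15],[0,0,0,0,15],[0,0,0,0,15]]'; done;  python3 nudge.py '[[0,0,0.5,0,15],[0,0,0.5,0,15],[0,0,0,0,15],[0,0,0,0,15]]'
```

```text
time_s: 19.45
tool_pos: [522.7, -78.1, 138.8]
orientation: [3.142, 0.0, 3.141]
ft_force: [-0.5, 0.5, -1.6]
finger_gap: 22.0
grip_force: 29.7
time_s: 19.95
tool_pos: [522.7, -78.1, 137.8]
orientation: [-3.142, -0.0, 3.141]
ft_force: [-0.8, 0.2, -0.9]
finger_gap: 21.9
grip_force: 29.7
time_s: 20.45
tool_pos: [522.6, -78.1, 136.8]
orientation: [-3.142, -0.0, 3.141]
ft_force: [0.7, 0.7, -0.3]
finger_gap: 21.6
grip_force: 29.7
```

```bash
python3 nudge.py '[[0,0,0.5,0,15],[0,0,0.5,0,15],[0,0,0,0,15],[0,0,0,0,15]]'; python3 nudge.py '[[0,0,0.5,0,15],[0,0,0.5,0,15],[0,0,0,0,15],[0,0,0,0,15]]'
```

```text
time_s: 20.95
tool_pos: [522.6, -78.1, 135.8]
orientation: [-3.142, -0.0, 3.141]
ft_force: [-0.5, 0.6, -1.0]
finger_gap: 21.6
grip_force: 29.7
time_s: 21.45
tool_pos: [522.8, -78.1, 135.0]
orientation: [-3.142, 0.0, 3.141]
ft_force: [-0.7, -0.6, -0.4]
finger_gap: 21.9
grip_force: 29.8
```

```bash
python3 nudge.py '[[0,0,0.5,0,15],[0,0,0.5,0,15],[0,0,0,0,15],[0,0,0,0,15]]'; python3 nudge.py '[[0,0,0.5,0,15],[0,0,0,0,15],[0,0,0,0,15]]'
```

```text
time_s: 21.95
tool_pos: [522.8, -78.2, 134.0]
orientation: [-3.141, 0.0, 3.141]
ft_force: [0.4, 0.2, 2.4]
finger_gap: 21.7
grip_force: 29.9
time_s: 22.32
tool_pos: [522.8, -78.1, 133.5]
orientation: [-3.141, 0.0, 3.141]
ft_force: [-0.1, -0.6, 3.2]
finger_gap: 21.7
grip_force: 30.1
```

The cone is on the floor with about 3 N of reaction. I'll ease up slightly, release and rise.

```bash
python3 nudge.py '[[0,0,-0.8,0,15],[0,0,0,0,15],[0,0,0,0,23],[0,0,0,0,26],[0,0,0,0,32],[0,0,0,0,38],[0,0,0,0,38]]' 20;python3 nudge.py '[[0,0,-10,0,38],[0,0,-20,0,38],[0,0,-45,0,38],[0,0,-50,0,38],[0,0,-50,0,38],[0,0,-20,0,38],[0,0,0,0,38],[0,0,0,0,38]]'
python3 - <<'E'
from h import *
np.set_printoptions(precision=1,suppress=True)
o=env.get_obs();im=env.read_camera("wrist");W=cam("wrist",o);print(o["tool_pos"])
cv2.imwrite("pics/w9.png",cv2.cvtColor(im,cv2.COLOR_RGB2BGR))
for n,X in [("neck",[522.7,-78,152]),("eye",[652,-174,222]),("lug",[616,-178,250]),("hinge",[528.7,-202.3,240])]: print(n,proj(W,X))
r=im.astype(int)
# beige pixels near the neck
m=((r[...,0]-r[...,2])>25)&((r[...,0]-r[...,1])>8); q=proj(W,[522.7,-78,152]).astype(int)
sub=m[max(q[1]-45,0):q[1]+45,q[0]-45:q[0]+45]; ys,xs=np.where(sub); print(q,sub.sum(),xs.mean()+q[0]-45,ys.mean()+q[1]-45)
# dark pixels around the lug
u,v=proj(W,[616,-178,246]).astype(int); print(u,v)
g=im.max(2); s=g[max(v-36,0):v+40:3,max(u-48,0):u+48:3]; print(max(u-48,0),max(v-36,0)); print("\n".join(" ".join(f"{a:3d}" for a in l) for l in s))
E
```

```text
time_s: 23.2
tool_pos: [522.5, -78.0, 133.9]
orientation: [3.142, -0.0, 3.141]
ft_force: [-0.2, -0.3, 0.0]
finger_gap: 38.2
grip_force: 0.0
time_s: 24.2
tool_pos: [521.9, -78.0, 328.0]
orientation: [3.141, -0.002, 3.141]
ft_force: [-0.2, 0.8, -0.6]
finger_gap: 37.9
grip_force: 0.0
[521.9 -78.  328. ]
neck [279.2 189.3]
eye [187.1 327. ]
lug [169.5 316. ]
hinge [132.6 222.4]
[279 189] 1343 270.72747580044677 195.3000744601638
171 313
123 277
194 193 193 193 193 192 193 193 192 192 192 193 174 140 184 131  93 117 121 124 126 125 125 128 129 130 129 127 129 127  55  57
194 194 193 193 193 193 192 192 193 193 193 193 159 112 166 144  97 123 119 125 127 125 128 129 127 128 128 126 127  85  53  57
193 193 194 193 194 191 191 192 191 191 193 190 158 121 151 179 124 108 118 121 122 126 127 127 126 125 123 125 133  49  53  54
191 190 190 192 192 190 193 189 192 191 190 191 149 125 120 178 139  88 121 119 123 125 123 121 123 123 121 122 100  53  51  53
191 192 190 191 190 191 192 189 188 191 189 190 141 125 123 164 169  84  55 109 121 117 119 119 117 119 119 121  51  51  54  51
188 189 188 190
[... 1972 characters left out ...]
  59  36  40  50  54  60  38  39  40  38  37  39  37  35  37
 50  48  48  47  48  48  44  45  46  46  44  36  62  59  60  57  57  58  58  55  57  57  57  37  36  32  37  34  40  36  40  37
 47  50  48  45  44  45  47  43  45  42  41  58  61  61  56  60  60  57  59  57  55  55  58  34  37  40  35  39  39  38  38  31
 48  44  46  43  44  44  45  43  43  42  53  58  63  58  57  59  56  58  59  56  54  56  57  38  40  40  35  35  37  37  37  38
 46  45  44  43  42  44  41  41  42  42  36  59  60  60  56  57  56  56  54  56  55  55  56  35  34  34  38  35  38  36  34  35
 44  42  43  41  45  44  42  36 144  40  38  56  60  59  54  56  56  55  57  55  54  55  53  40  34  33  34  41  33  33  38  35
```

The cone is released. The guide's hinge is about (528.7,−202.3) and the lug about (617,−181). I'll go above the lug and straddle it across the rod.

```bash
python3 nudge.py '[[-25,-25,0,0,50],[-35,-38,0,0,70],[-35,-40,0,0,70],[0,0,0,-0.11,70],[0,0,0,-0.11,70],[0,0,20,0,70],[0,0,20,0,70],[0,0,0,0,70]]'
python3 - <<'E'
from h import *
np.set_printoptions(precision=1,suppress=True)
o=env.get_obs();im=env.read_camera("wrist");W=cam("wrist",o);print(o["tool_pos"],o["orientation"])
cv2.imwrite("pics/w10.png",cv2.cvtColor(im,cv2.COLOR_RGB2BGR))
for n,X in [("eye",[652,-174,222]),("lugtop",[616.5,-181,252]),("lugbase",[616.5,-181,226]),("hinge",[528.7,-202.3,240])]: print(n,proj(W,X))
g=cv2.cvtColor(im,cv2.COLOR_RGB2GRAY)
print("\n".join("%3d "%y+"".join(" .:-=+*#"[7-min(7,g[y,x]//26)] for x in range(150,410,3)) for y in range(150,400,6)))
E
```

```text
time_s: 25.25
tool_pos: [616.3, -181.0, 285.6]
orientation: [3.139, -0.007, -2.922]
ft_force: [-0.2, 0.5, 0.7]
finger_gap: 70.0
grip_force: 0.0
[ 616.3 -181.   285.6] [ 3.1 -0.  -2.9]
eye [278.1 268.1]
lugtop [279.4 242.4]
lugbase [279.2 227.9]
hinge [276.4  97.4]
150 =====. ... :==         :::::::..:::==---====--+++----=---=---=:-.----+-=+==+==++--=----
156 +++== .    .==.       :::.:::.:..::.....:===.+===+=------------=::-:--=.+==+=--------::
162       :.    .        ::::.::......:.....:===..===........:==------==-:-=:-----------:::
168                     .:.::..:......:.....:===............ .          .-=-:::------:--:::
174                     :..:..........:.....:===...............               :- :::---::::
180                    ::..::.........:......===:......... .  .                 ::-. -:::::
186                   ::::.:..........::.....===:..............  ......   . ...      :-::::
192                   :::..:...........:.....===:..........................                
198                  :::::.............:.....===:......................                    
204    
[... 2328 characters left out ...]
====================*++++++++*++****+*****************++
360 ++******************======+*********+--===========****************+******************++
366 +********************-====***********************************++*********************+++
372 = =************************************************************************************
378 = -*********************************************************************************+**
384 = -+**********************************************************************************+
390 =.-=**********************************************************#******#*****************
396 ====+**********************************************************#**********#*********++=
```

The lug shows at columns 279-297 with its top near row 243, about 6 mm along tool +y. I'll shift and descend.

```bash
python3 nudge.py '[[0,6,10,0,60],[0,0,15,0,60],[0,0,15,0,60],[0,0,10,0,60],[0,0,0,0,60]]' 20;python3 nudge.py '[[0,0,0,0,30],[0,0,0,0,5],[0,0,0,0,5],[0,0,0,0,5],[0,0,0,0,5],[0,0,0,0,5]]' 20
```

```text
time_s: 25.92
tool_pos: [615.8, -175.3, 237.8]
orientation: [3.141, -0.002, -2.922]
ft_force: [0.3, 0.1, -0.2]
finger_gap: 59.9
grip_force: 0.0
time_s: 26.68
tool_pos: [616.7, -175.5, 239.9]
orientation: [-3.141, 0.001, -2.922]
ft_force: [1.0, -0.6, 3.2]
finger_gap: 13.1
grip_force: 19.7
```

```bash
python3 nudge.py '[[1.7,12,0,-0.188,5],[1.1,12.1,0,-0.135,5],[1.1,12.1,0,-0.135,5],[1.1,12.1,0,-0.135,5]]' 20;python3 nudge.py '[[1.1,12.1,0,-0.135,5],[1.1,12.1,0,-0.135,5],[1.1,12.1,0,-0.135,5],[0,0,0,0,5]]' 20
python3 -c "
import numpy as np
from station import env
p=env.get_obs()['tool_pos'];v=p[:2]-[528.7,-202.3];print(p,np.hypot(*v),np.degrees(np.arctan2(v[1],v[0])))"
```

```text
time_s: 27.18
tool_pos: [590.4, -134.6, 239.9]
orientation: [-3.141, -0.0, -2.325]
ft_force: [-1.2, -1.9, 5.3]
finger_gap: 12.9
grip_force: 19.8
time_s: 27.68
tool_pos: [558.6, -116.4, 239.9]
orientation: [3.142, -0.0, -1.926]
ft_force: [-1.3, -1.3, 4.8]
finger_gap: 12.9
grip_force: 19.9
[ 558.64395812 -116.37957701  239.86465918] 90.98878894952857 70.78614336320693
```

```bash
python3 nudge.py '[[0.8,12.1,0,-0.135,5],[0.8,12.1,0,-0.135,5],[0.2,4,0,-0.045,5],[0,0,0,0,5]]' 20;python3 nudge.py '[[0.1,2.5,0,-0.025,5],[0.1,2.5,0,-0.025,5],[0,0,0,0,5],[0,0,0,0,5]]' 20
python3 -c "
import numpy as np
from station import env
p=env.get_obs()['tool_pos'];v=p[:2]-[528.7,-202.3];print(p,np.hypot(*v),np.degrees(np.arctan2(v[1],v[0])))"
```

```text
time_s: 28.18
tool_pos: [531.8, -111.8, 239.8]
orientation: [3.142, -0.001, -1.613]
ft_force: [-1.6, -2.7, 6.3]
finger_gap: 12.7
grip_force: 20.0
time_s: 28.68
tool_pos: [527.4, -111.8, 239.8]
orientation: [-3.141, -0.001, -1.563]
ft_force: [-0.4, -3.4, 5.8]
finger_gap: 13.0
grip_force: 19.9
[ 527.36540298 -111.76439492  239.80276526] 90.54544128261819 90.84454330027533
```

```bash
for i in 1; do python3 nudge.py '[[0,1,0,0,5],[0,1,0,0,5],[0,0,0,0,5]]' 20; done; python3 nudge.py '[[0,1,0,0,5],[0,1,0,0,5],[0,0,0,0,5]]'; python3 nudge.py '[[0,1,0,0,5],[0,0,0,0,5]]'
```

```text
time_s: 29.05
tool_pos: [525.8, -111.8, 239.8]
orientation: [-3.14, -0.002, -1.561]
ft_force: [1.2, -4.8, 5.4]
finger_gap: 12.5
grip_force: 19.9
time_s: 29.42
tool_pos: [525.5, -111.8, 239.9]
orientation: [-3.136, -0.002, -1.561]
ft_force: [4.8, -4.5, 2.3]
finger_gap: 12.7
grip_force: 19.7
time_s: 29.68
tool_pos: [525.5, -111.8, 239.9]
orientation: [-3.133, -0.002, -1.561]
ft_force: [7.7, -5.7, 0.8]
finger_gap: 12.4
grip_force: 19.7
```

The stop is felt: position is holding at x=525.5 while the force rises to 7.7 N. I'll ease off, open, rise and back away, then check the view numerically.

```bash
python3 nudge.py '[[0,-2.5,0,0,5],[0,0,0,0,5],[0,0,0,0,30],[0,0,0,0,50],[0,0,0,0,50],[0,0,-15,0,50],[0,0,-30,0,50],[0,0,-40,0,50]]' 20;python3 nudge.py '[[0,0,-20,0,50],[-10,-30,0,0,50],[-20,-50,0,0,50],[-20,-50,0,0,50],[-10,-30,0,0,50],[0,0,0,0,50],[0,0,0,0,50]]'
python3 - <<'E'
from h import *
np.set_printoptions(precision=1,suppress=True)
T=cam("top")
im=env.read_camera("top"); cv2.imwrite("pics/t11.png",im[:,:,::-1]); g=cv2.cvtColor(im,cv2.COLOR_RGB2GRAY)
for n,X in [("eye",[522.5,-77.5,222]),("lugtop",[524,-112,252]),("rim",[522.5,-77.5,162]),("neck",[522.5,-77.5,152]),("hinge",[528.7,-202.3,244])]: print(n,proj(T,X))
print("\n".join("%3d "%y+"".join(" .:-=+*#"[7-min(7,g[y,x]//26)] for x in range(310,400)) for y in range(192,240)))
old=cv2.imread("pics/top0.png")[:,:,::-1].astype(int)
d=(np.abs(im.astype(int)-old).sum(2)>60).astype(np.uint8)
k,l,st,ce=cv2.connectedComponentsWithStats(d)
print([list(st[i]) for i in range(1,k) if st[i,4]>30])
E
```

```text
time_s: 30.68
tool_pos: [523.9, -110.9, 325.3]
orientation: [3.141, 0.0, -1.56]
ft_force: [1.4, -0.5, 0.1]
finger_gap: 50.2
grip_force: 0.0
time_s: 31.55
tool_pos: [683.3, -49.4, 344.7]
orientation: [-3.141, -0.0, -1.56]
ft_force: [-0.0, 0.0, 0.3]
finger_gap: 50.1
grip_force: 0.0
eye [337.2 214.9]
lugtop [350.8 210.6]
rim [334.6 218.8]
neck [334.2 219.4]
hinge [381.8 205.1]
192 ..............:---------::::::::::::::::::::::::::-----::--------------:........=***=::::-
193 .............:-----::::::::::::::::::::::::::::::::--------------------:........:+++=----=
194 ............::---:::::::::::::::::::::::::::::::::---------------------:.........:::=====:
195 ............::-::::::::::::::::::::::::::::::::::---:------------------:............==:::.
196 ...........:::::::::::::::::::::::::::::::::::::::---------------------:............::....
197 ..........::::::::::::::::::::::::::::::::::::::::---------------------:..................
198 .........::::::::::::::::::::::::::::::::::::::::::---------------------..................
199 .....::.::::::::::::::::::::::::::::::::::::::::::----
[... 3802 characters left out ...]
*++++++++++-::-:..................
[[np.int32(216), np.int32(54), np.int32(163), np.int32(366), np.int32(25438)], [np.int32(359), np.int32(164), np.int32(20), np.int32(40), np.int32(152)], [np.int32(384), np.int32(201), np.int32(9), np.int32(8), np.int32(53)], [np.int32(381), np.int32(210), np.int32(7), np.int32(10), np.int32(42)], [np.int32(196), np.int32(232), np.int32(41), np.int32(25), np.int32(711)], [np.int32(370), np.int32(234), np.int32(7), np.int32(7), np.int32(38)], [np.int32(346), np.int32(238), np.int32(18), np.int32(7), np.int32(64)], [np.int32(366), np.int32(243), np.int32(7), np.int32(8), np.int32(33)], [np.int32(5), np.int32(327), np.int32(128), np.int32(93), np.int32(5564)]]
```

The numeric top view shows the arm lying from the hinge to the pot. The lug is at (349,213) and the eye at about (338,215), where a fully closed arm should put them. No force is felt, so I'll hand in.

```bash
python3 -c "
from station import env
print(env.job_done())"
```

```text
the job is handed in; nothing more can be done
None
```

I handed the job in at about 32 s: the cone was stood on the table, retaken by its neck and set gently on the pot's floor, and the guide arm was swung to its stop with its eye over the pot; no verdict came back, and the standing cone was partly hidden in my last view.

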